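Hang the caddy that fits the rail and put the stopper away in it

ROBOT

A 6-joint arm with a two-finger parallel gripper is mounted at the origin on a cart in front of the work surface, level with it; the furniture and walls round the work are solid. World frame = base frame: x ahead of the robot, y to its left, z up, the work surface at z = 0. Lengths are in m, angles in rad, forces in N, time in s.
With the tool pointing down it reaches from about 0.35 to 0.8 m from the base axis. Payload 7.3 kg.
Tool frame: the origin (TCP) lies between the finger pads; the fingertips stand robot.tip_extent ahead of it and the grasp point (between the pads) lies 5 mm behind it (robot.tip_extent is the distance from the TCP to the fingertips, in m); y points along the fingers, z is the direction in which the jaws open and shut, and the axes are right-handed (so a half turn about y gives the same grasp; the last joint's range is limited). The gripper opens to 85 mm and grips with 20 to 120 N. Pads are 22 mm wide; open, the fingers measure 114 mm over their backs; the gripper's body (76 mm by 85 mm) begins 54 mm behind the grasp point. The pads swing forward as they close: fully open they stand 13 mm farther back than shut.
Start: joints at [1.146, 0.342, 1.524, -0, 1.275, -0.146], TCP at [0.144, 0.505, 0.245] pointing down, gripper open.
Joint ranges: [-2.53, 2.53], [-0.77, 2.02], [0.04, 2.7], [-1, 4.14], [0.28, 2.66], [-3.11, 3.11]. Speed limits (rad/s): [2.57, 2.57, 3.14, 3.14, 3.14, 3.14].

INTERFACE

Orientations are given as a unit quaternion [w, x, y, z].
In Python, from cell import robot gives the robot as it stands.
- The arm moves only by the shell command python3 -m pendant 'ROWS' [OPENING] [FORCE]. ROWS is JSON, a list of rows, each an object of numbers: "x", "y", "z": the shift along the tool's x, y, z in m; "twist": the turn about the tool's y in degrees. A call has 1 to 8 rows; each row is the pose to reach, as a shift and turn from the pose commanded when the call began, along the tool's axes at that moment; what a row does not reach only later rows make up. A row lasts 1/12 s, in which the tool goes at most 41.7 mm and 7.16 degrees, less where a joint would pass 70% of its speed; a pose out of reach is approached as far as the arm can. A call with a gripper value outside its range is refused whole. OPENING is the opening, from -1 (shut) to 1 (fully open), so that 0 is half open, set as the call begins (- or left out, the last holds). The fingers move at their own pace and stop on an object; FORCE is the grip in N (left out, the last holds). Time passes only in rows, so rows that repeat a pose let the fingers close. It gives the time, the measured TCP pose, the force and the opening at its end, in the units of the state.
- robot.sense(): the state, without advancing time (a new reading comes with each control period).
- robot.snapshot(name): name is "side" or "top"; returns the picture (400x640x3 uint8, red, green, blue); there is no depth.
- robot.camera_model(name): a dict with "camera_matrix" (3x3 intrinsics, pixels), "T" (4x4, takes a point from camera to world coordinates). Camera axes: x right, y down, z forward; pixel columns grow to the right and rows downward; lengths in m; the calibration is good to about 2 mm. A picture is of the moment at which its call begins. camera_model takes no time and is no camera call.
- robot.finish_job(): hands the job in, once; it reports no verdict.
The state is a dict: "time_s": time; "qpos": joint angles; "joint_velocities": joint speeds; "effort": joint torques, N m; "tool_pos": TCP position; "eef_rot": TCP orientation; "force": force on the tool from outside, world axes, zero at the start; "wrist_torque": the same for the moment, N m; "grip_width": finger opening in m.
Only numpy, scipy, OpenCV 4.12 (cv2) and the standard library are available. Lean on these libraries where they do the work, as an engineer would, in place of code of your own. Each camera call takes 0.05 s, during which the arm holds its last target. There are 200 camera calls.

TASK

Of the three look-alike steel caddies, find the one whose hanger fits the rail snugly, and hang it on the rail, pushed fully down and level, with its tray on the near side. Then put the wooden bottle stopper into its tray. Leave the other two caddies, the brass measure and the glass where they stand.

Things in the scene. Friction and masses are not known exactly. Their poses are not given: they have to be found in the camera images.
- caddy_a_grip (a point): grip point of the steel rail caddy with a 10 mm hanger gap (the three are else alike, standing on their trays): on a wooden block 12 (x) by 40 (y) by 38 high, centred in x and y, 14 below its top, 74 above the caddy's underside. x: from tray to hanger; z up. Bridge underside 28 below; gap runs from 2 mm at -x to 8 mm at +x. Tray 80 x 86, 28 high, centre 42 at -x. 0.16 kg
- caddy_b_grip (a point): grip point of the steel rail caddy with a 21 mm hanger gap (the three are else alike, standing on their trays): on a wooden block 12 (x) by 40 (y) by 38 high, centred in x and y, 14 below its top, 74 above the caddy's underside. x: from tray to hanger; z up. Bridge underside 28 below; gap runs from 2 mm at -x to 19 mm at +x. Tray 80 x 86, 28 high, centre 42 at -x. 0.16 kg
- caddy_c_grip (a point): grip point of the steel rail caddy with a 36 mm hanger gap (the three are else alike, standing on their trays): on a wooden block 12 (x) by 40 (y) by 38 high, centred in x and y, 14 below its top, 74 above the caddy's underside. x: from tray to hanger; z up. Bridge underside 28 below; gap runs from 2 mm at -x to 34 mm at +x. Tray 80 x 86, 28 high, centre 42 at -x. 0.16 kg
- caddy_b_seat (a point): middle of the bridge underside, centred in the 21 mm gap of that caddy; axes as its grip point, from which it lies 8.5 mm to +x and 28 mm below. The hanger is an inverted U of 3 mm sheet, 60 mm long along y; its front leg is the tray's back, its rear leg reaches 40 mm below the bridge and is flared at the foot
- caddy_b_tray (a point): centre of the tray floor (its upper face) of the caddy with the 21 mm gap; axes as its grip point, 42 mm to -x of and 71 mm below it. Inside, the tray is 74 mm (x) by 80 mm (y), walls 25 mm above the floor (rolled rim 2 mm more)
- rail_top (a point): middle of the top of the fixed rail: a horizontal wooden bar 18 mm thick (x) with a half-round top, 42 mm deep, 240 mm long along y between two brass posts (16 mm thick, ending 2 mm above the bar); its top is 85 mm above the worktop; -x is the near side; the rail is turned by up to 0.25 rad
- stopper_center (a point): centre of a wooden bottle stopper that lies on its side on the worktop: 62 mm long along its y, 26 mm across (x), 27 mm high; 60 g
- jigger_center (a point): centre of a brass two-ended measure, 47 mm across, 100 mm high, a bystander
- tumbler_center (a point): centre of a glass tumbler, 77 mm across, 94 mm high, a bystander
There are look-alikes about, which are no part of the job. What is shaped like the part that bears caddy_b_grip but red or turquoise is not meant.

How it is judged:
On the way, in this order (a step that is already met when the one before it is completed fails the run):
1. the caddy with the fitting (21 mm) gap hangs fully down on the rail, tray on the near side (x of caddy_b_seat in the frame of rail_top between -0.007 and 0.007 m and y of caddy_b_seat in the frame of rail_top between -0.1 and 0.1 m and z of caddy_b_seat in the frame of rail_top between -0.004 and 0.006 m and angle between caddy_b_seat's own z axis and vertical below 0.15 rad and angle between the y axis of caddy_b_seat and the y axis of rail_top, either way round below 0.15 rad and x of caddy_b_tray in the frame of rail_top below -0.03 m), for 0.3 s.
2. the stopper lies in its tray (x of stopper_center in the frame of caddy_b_tray between -0.037 and 0.037 m and y of stopper_center in the frame of caddy_b_tray between -0.04 and 0.04 m and z of stopper_center in the frame of caddy_b_tray between 0.004 and 0.028 m), for 0.2 s.
At the end, for the whole second after the job is handed in: The 21 mm caddy hangs on the rail, tray on the near side: bridge within 6 mm above the bar's top, 7 mm of its mid-plane and 100 mm of its middle, tilted and turned off the bar under 0.15 rad. The stopper's centre is in its tray, below the rim. Nothing else shifted over 40 mm (all of step 1 and all of step 2); the robot touches nothing.
It fails at once if a caddy of the wrong size is shifted more than 40 mm (distance of caddy_a_grip from where it was at the start of the episode above 0.04 m).
It fails at once if a caddy of the wrong size is shifted more than 40 mm (distance of caddy_c_grip from where it was at the start of the episode above 0.04 m).
It fails at once if the measure is shifted more than 40 mm (distance of jigger_center from where it was at the start of the episode above 0.04 m).
It fails at once if the tumbler is shifted more than 40 mm (distance of tumbler_center from where it was at the start of the episode above 0.04 m).
It also fails if it takes over 58 s, if anything falls off the work surface, if the arm or the gripper's body presses on something with over 40 N, if the wrist force passes 120 N, or if a joint passes its speed limit or range.

## Working session

There is one attempt and no reset: what is moved stays moved. The work goes in short steps, Python scripts to look and compute and a shell command to move; the robot and the scene stay as the last step left them, time stands still between calls to the robot, and variables do not carry over. Pictures are saved under pics/ and viewed, about 8 in all and at most 12, crops included, and the job is handed in when it is done.

```bash
mkdir -p pics; ls
python3 - <<'E'
from cell import robot
import cv2
for n in("side","top"):
    im=robot.snapshot(n); cv2.imwrite(f"pics/{n}0.png",im[:,:,::-1])
    m=robot.camera_model(n); print(n,m["camera_matrix"],m["T"])
print(robot.sense(), robot.tip_extent)
E
```

```text
pics
side [[371.20135424   0.         324.2928212 ]
 [  0.         371.20135424 201.09291092]
 [  0.           0.           1.        ]] [[ 0.98246184 -0.09334409  0.1614175   0.30744323]
 [-0.18513322 -0.59154366  0.78473039 -1.20936769]
 [ 0.02223556 -0.80085141 -0.59845016  0.82253665]
 [ 0.          0.          0.          1.        ]]
top [[361.35193542   0.         328.05453598]
 [  0.         361.35193542 198.47842325]
 [  0.           0.           1.        ]] [[ 1.60772044e-02 -9.97338947e-01  7.11094086e-02  4.00595787e-01]
 [-9.99870615e-01 -1.59991208e-02  1.66754266e-03 -2.31246538e-01]
 [-5.25417228e-04 -7.11270175e-02 -9.97467128e-01  1.33104246e+00]
 [ 0.00000000e+00  0.00000000e+00  0.00000000e+00  1.00000000e+00]]
{'time_s': 0.1, 'qpos': array([ 1.14601081e+00,  3.42670786e-01,  1.52490029e+00,  1.37615872e-05,
        1.27537788e+00, -1.46000970e-01]), 'joint_velocities': array([-1.22643236e-04, -1.12230480e-03, -1.22615588e-03, -7.16027182e-04,
        4.38616365e-05, -6.83628767e-04]), 'effort': array([ 1.34841226e-03, -4.34452307e+01, -2.46484888e+01, -3.17984523e-04,
        4.93878586e-03,  3.72830948e-05]), 'tool_pos': array([0.14431489, 0.50444155, 0.24469363]), 'eef_rot': array([-0.6997891 ,  0.70070674, -0.09838719,  0.09810826]), 'force': array([ 0.16402058, -0.47011497, -0.66639031]), 'wrist_torque': array([-0.03144945,  0.05493358,  0.00439304]), 'grip_width': 0.08534096924226593} 0.014
```

View pics/side0.png

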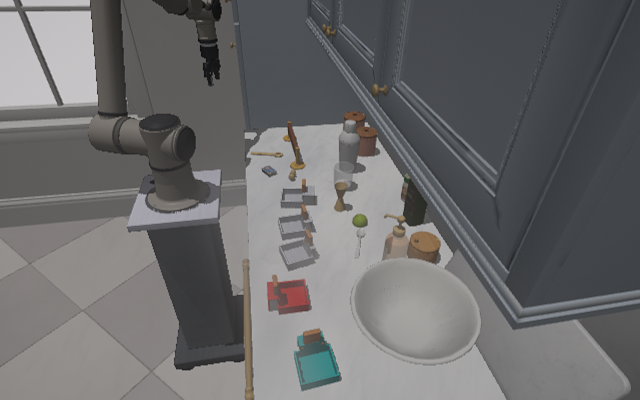

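View pics/top0.png

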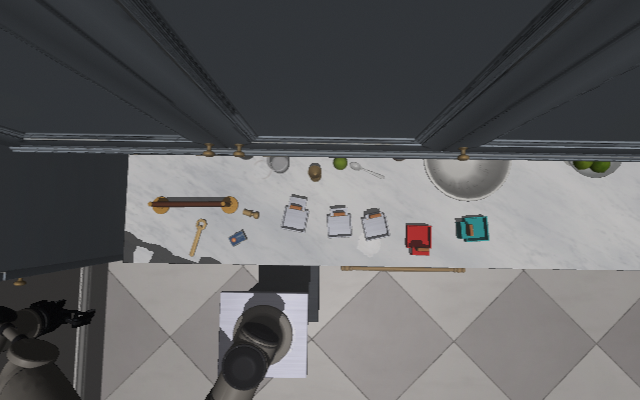

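Side view: three steel caddies at about (297,196), (295,226) and (298,253), the rail at (295,150) and the stopper near (293,174). Top view: caddies at (295,212), (339,222) and (374,223), rail running (160,205)–(230,205), stopper at (251,213). The red one at (418,238) and the turquoise one at (472,228) are excluded by their colour. Next is a close crop of the three gaps.

Run:
```python
import cv2,numpy as np
t=cv2.imread("pics/top0.png");s=cv2.imread("pics/side0.png")
a=cv2.resize(t[185:255,230:400],None,fx=4.6,fy=4.6,interpolation=cv2.INTER_CUBIC)
b=cv2.resize(s[165:275,262:332],None,fx=2.6,fy=2.6,interpolation=cv2.INTER_CUBIC)
c=cv2.resize(t[185:255,140:270],None,fx=4,fy=4,interpolation=cv2.INTER_CUBIC)
o=np.zeros((600,790,3),np.uint8);o[:a.shape[0],:a.shape[1]]=a[:,:790]
h=322;o[h:h+278,0:520]=c[:278]; bb=b[:278];o[h:h+bb.shape[0],525:525+bb.shape[1]]=bb
cv2.imwrite("pics/crop1.png",o)
```

```text
(no output)
```

View pics/crop1.png

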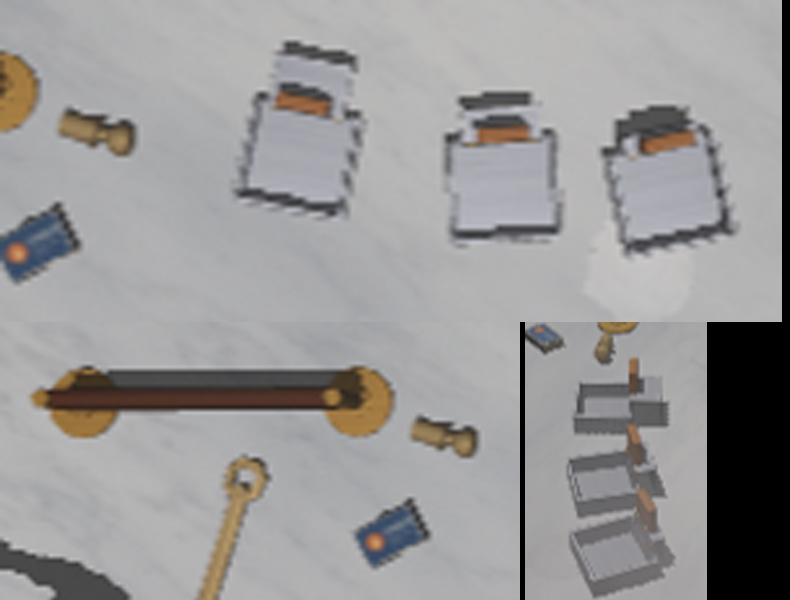

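Of the three grey caddies, the left one (295,212) has the widest gap and the right one (374,223) almost none. The middle one, at top view (339,222), has the in-between gap, so it is caddy_b. Next I'll measure the poses.

```bash
cat > h.py <<'E'
import cv2,numpy as np
from cell import robot
from scipy.spatial.transform import Rotation as R
from scipy.optimize import least_squares
def proj(n,P):
    m=robot.camera_model(n);T=np.linalg.inv(m["T"]);c=(T[:3,:3]@np.atleast_2d(P).T).T+T[:3,3]
    p=(m["camera_matrix"]@c.T).T;return p[:,:2]/p[:,2:]
def ray(n,uv,z):
    m=robot.camera_model(n);d=m["T"][:3,:3]@np.linalg.solve(m["camera_matrix"],[*uv,1]);o=m["T"][:3,3]
    return o+d*(z-o[2])/d[2]
def mask(im,box,f):
    u0,v0,u1,v1=box;hsv=cv2.cvtColor(im,cv2.COLOR_BGR2HSV).astype(int);k=np.zeros(im.shape[:2],np.uint8)
    k[v0:v1,u0:u1]=f(*np.moveaxis(hsv[v0:v1,u0:u1],2,0));return k
def big(k):
    n,l,s,c=cv2.connectedComponentsWithStats(k);i=1+np.argmax(s[1:,4]);return (l==i).astype(np.uint8)
def stats(k):
    v,u=np.nonzero(k);p=np.c_[u,v].astype(float);c=p.mean(0);w,V=np.linalg.eigh(np.cov(p.T));return c,V[:,1],len(u),np.sqrt(12*w)
def hullc(n,P):
    h=cv2.convexHull(proj(n,P).astype(np.float32));m=cv2.moments(h);return np.array([m["m10"]/m["m00"],m["m01"]/m["m00"]])
def box(x,y,yaw,sx,sy,z0,z1,ox=0,oy=0):
    P=np.array([[ox+a*sx/2,oy+b*sy/2,z] for a in(-1,1) for b in(-1,1) for z in(z0,z1)])
    c,s=np.cos(yaw),np.sin(yaw);P[:,:2]=P[:,:2]@np.array([[c,s],[-s,c]]);return P+[x,y,0]
def shift(target,rotdeg=0):
    s=robot.sense();q=s["eef_rot"];r=R.from_quat([q[1],q[2],q[3],q[0]])
    return r.inv().apply(np.array(target)-s["tool_pos"])*1000, r.as_matrix()
E
python3 - <<'E'
from h import *
t=cv2.imread("pics/top0.png");s=cv2.imread("pics/side0.png")
wood=lambda h,sa,v:(h<20)&(sa>110)&(v>60)
kt=big(mask(t,(325,200,360,225),wood));ks=big(mask(s,(280,203,320,238),wood))
ct,at,nt,lt=stats(kt);cs,as_,ns,ls=stats(ks);print("block",ct,at,nt,lt,"|",cs,ns,ls)
g=ray("top",ct,.088);print("block top guess",g)
for w in("top","side","both"):
    f=lambda p:np.r_[(hullc("top",box(p[0],p[1],.07,.012,.04,.05,.088))-ct)*(w!="side"),(hullc("side",box(p[0],p[1],.07,.012,.04,.05,.088))-cs)*(w!="top")]
    r=least_squares(f,g[:2],diff_step=1e-3);print(w,r.x,r.fun)
a,b=ray("top",ct-at*6,.088),ray("top",ct+at*6,.088);print("block yaw",np.arctan2(*( (a-b)[:2]*[-1,1]*np.sign((a-b)[1]))))
# tray floor+rim: dark edges
g=cv2.cvtColor(t,cv2.COLOR_BGR2GRAY);print(g[205:242:2,322:358:2])
# rail
kr=big(mask(t,(155,190,235,215),lambda h,sa,v:((h<12)|(h>170))&(sa>90)&(v>25)&(v<130)))
c,a,n,l=stats(kr);print("rail",c,a,n,l)
p,q=ray("top",c-a*30,.08),ray("top",c+a*30,.08);print(p,q,(p+q)/2)
for (u,v) in((140+40/4,185+76/4),(140+331/4,185+75/4)):print("post top",ray("top",(u,v),.087))
kS=mask(t,(238,200,262,222),lambda h,sa,v:(sa>70));c,a,n,l=stats(big(kS));print("stopper",c,a,n,l,ray("top",c,.0135),ray("top",c-a*8,.0135),ray("top",c+a*8,.0135))
E
```

```text
block [338.34482759 213.96551724] [-0.9997489   0.02240835] 29 [2.84312526 9.85587711] | [303.125 207.   ] 8 [1.49616955 6.8746983 ]
block top guess [ 0.43640443 -0.26540174  0.088     ]
top [ 0.43683185 -0.26563868] [-2.42167306e-06 -2.68050431e-06  0.00000000e+00  0.00000000e+00]
side [ 0.4351777  -0.24234122] [-0.00000000e+00  0.00000000e+00  5.04496336e-06  1.25587599e-06]
both [ 0.43525636 -0.25851702] [-2.04723992  0.41879753  0.71647538  2.97668162]
block yaw 0.038461004488944614
[[183 182 182 180 181 183 149  81  81  81  81  82 185 186 184 185 184 184]
 [184 182 181 182  83  81  82  83  85  83  85  85 165 185 184 184 184 184]
 [184 182 179 183 155 170 171 170 170 170 170 171 175 182 184 184 184 185]
 [183 183 182 181 183 138  77  77  78  78  79 131 178 183 184 182 184 185]
 [182 181 178 177 137 174 105 110 107 109 107 116 181  83 138 183 183 184]
 [182 180 144  84 150 172 107 121 110 101  84  97 126 154 125 184 184 184]
 [183 183 150 155 171 171 170 170 169 169 169 169 168 168 111 181 183 183]
 [182 183 150 150 172 172 171 171 173 171 170 171 170 169 124 182 183 182]
 [182 18
[... 595 characters left out ...]
76 177 179 149 167 181 181 172 157 162 141 133 156 141 182 181 180 180]
 [174 175 177 178 179 179 179 178 178 179 179 180 179 180 179 180 180 179]
 [174 174 175 174 174 177 178 178 177 178 178 179 178 179 178 178 179 180]]
rail [185.97132616 203.64516129] [-0.99996188  0.00873171] 279 [ 4.23730815 67.09030396]
[0.46649621 0.15924253 0.08      ] [0.46133779 0.36725614 0.08      ] [0.463917   0.26324933 0.08      ]
post top [0.46034672 0.38449061 0.087     ]
post top [0.46523649 0.13362876 0.087     ]
stopper [250.66666667 213.37333333] [-0.96166173 -0.27423843] 75 [ 5.30241016 16.43085802] [0.43557445 0.05213153 0.0135    ] [0.4280374  0.02385138 0.0135    ] [0.44311817 0.08043674 0.0135    ]
```

Run:
```python
from h import *
t=cv2.imread("pics/top0.png");s=cv2.imread("pics/side0.png")
print(proj("side",[[.437,-.2655,.069],[.437,-.2655,.088]]))
ks=big(mask(s,(290,195,325,240),lambda h,sa,v:(h<25)&(sa>60)));cs,_,n,l=stats(ks);print(cs,n,l)
ct=stats(big(mask(t,(325,200,360,225),lambda h,sa,v:(h<25)&(sa>60))));print(ct)
ct=ct[0]
f=lambda p:np.r_[hullc("top",box(p[0],p[1],.06,.012,.04,.05,.088))-ct,hullc("side",box(p[0],p[1],.06,.012,.04,.05,.088))-cs]
r=least_squares(f,[.437,-.265],diff_step=1e-3);print(r.x,r.fun)
# rail model overlay in both, caddy block+tray overlay
def draw(n,im,P,o,sc,col):
    for h in [cv2.convexHull(proj(n,P).astype(np.float32))]:
        cv2.polylines(im,[np.int32((h+.5-o)*sc)],True,col,1)
def view(n,im,u0,v0,w,h,sc):
    o=cv2.resize(im[v0:v0+h,u0:u0+w],None,fx=sc,fy=sc,interpolation=cv2.INTER_CUBIC);O=np.array([u0,v0])
    x,y=r.x;yw=.06
    draw(n,o,box(x,y,yw,.012,.04,.05,.088),O,sc,(0,255,0))
    draw(n,o,box(x,y,yw,.08,.086,0,.028,-.042),O,sc,(255,0,0))
    draw(n,o,box(x,y,yw,.027,.06,.046,.049,.0085),O,sc,(0,0,255))
    draw(n,o,box(.4635,.26,.022,.018,.240,.043,.085),O,sc,(0,255,0))
    return o
a=view("top",t,145,190,220,60,3.6);b=view("side",s,270,115,60,140,2.6*0+2.6)
o=np.zeros((600,800,3),np.uint8);o[:216,:792]=a;o[220:220+364,:156]=b
c=view("side",s,275,195,50,48,7.5);o[220:580,170:545]=c;d=view("side",s,275,115,40,60,6);o[220:580,550:790]=d
cv2.imwrite("pics/ov1.png",o)
```

```text
[[304.63539796 211.20711757]
 [304.57987558 206.60058846]]
[308.09375 233.125  ] 32 [3.29284226 9.88073702]
(array([339.53846154, 213.76923077]), array([-0.99866105,  0.0517312 ]), 39, array([ 3.55102196, 11.38814463]))
[ 0.43765257 -0.30502136] [ 10.09659137   0.14380003  -1.43201307 -14.30255193]
```

View pics/ov1.png

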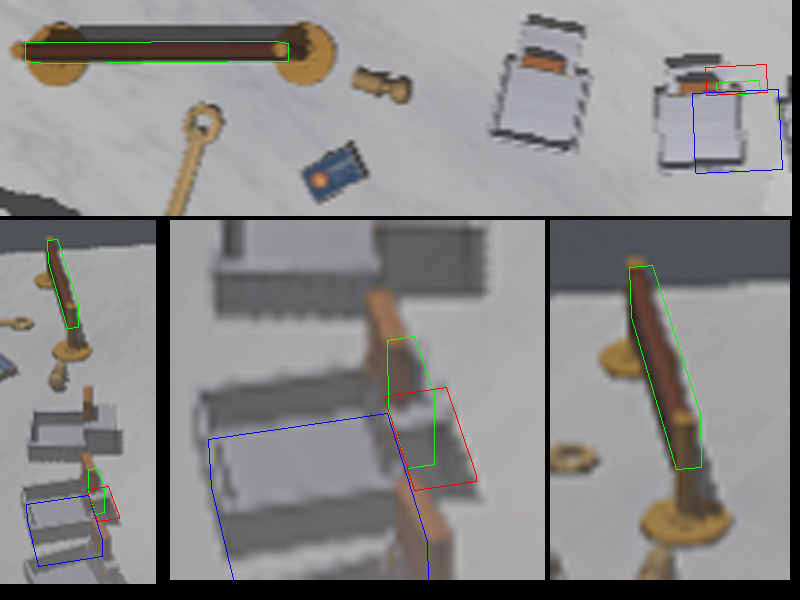

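Overlay: the top-view rail model matches the bar. The side mask jumped to the wrong block at (308,233), but caddy_b's real block centre in the side view, (304.7,211.4), agrees with the top-only estimate of about (.437,-.267). I'll refine the rail's cross position and work out the approach.

Run:
```python
from h import *
t=cv2.imread("pics/top0.png").astype(int)
for u0,u1 in((162,178),(180,195),(198,214)):
    print(u0,[tuple(t[v,u0:u1].mean(0).round().astype(int)) for v in range(195,212)])
for y in(.33,.27,.2):
  for x,z in((.4545,.043),(.4545,.076),(.4635,.085),(.4725,.076)):
    X=x-.022*(y-.26);print(y,x,z,proj("top",[X,y,z])[0].round(2))
p=ray("top",(339.54,213.77),.088);print("block",p)
g=np.array([p[0],p[1]])
d,M=shift([.42,.18,.245]);print("via",d.round());print(M.round(3))
```

```text
162 [(np.int64(174), np.int64(172), np.int64(172)), (np.int64(163), np.int64(162), np.int64(162)), (np.int64(77), np.int64(85), np.int64(91)), (np.int64(62), np.int64(66), np.int64(70)), (np.int64(59), np.int64(65), np.int64(70)), (np.int64(57), np.int64(64), np.int64(69)), (np.int64(38), np.int64(43), np.int64(50)), (np.int64(34), np.int64(41), np.int64(62)), (np.int64(37), np.int64(47), np.int64(75)), (np.int64(39), np.int64(51), np.int64(81)), (np.int64(38), np.int64(48), np.int64(75)), (np.int64(34), np.int64(39), np.int64(55)), (np.int64(93), np.int64(110), np.int64(125)), (np.int64(121), np.int64(143), np.int64(159)), (np.int64(127), np.int64(147), np.int64(162)), (np.int64(132), np.int64(151), np.int64(164)), (np.int64(140), np.int64(154), np.int64(166))]
180 [(np.int64(174), np.int64(172), np.int64(172)), (np.int64(174), np.int64(172), np.int64(171)), (np.int64(75), np.int64(75), np.int64(74)), (np.int64(76), np.int64(75), np.int64(75)), (np.int64(76), np.int64(75), np.int64(75)), (np.int64(75), np.int64(74), np.int64(74)), (np.int64(48), np.int64(50), np.int64(55)), (np.int6
[... 1065 characters left out ...]
p.int64(167)), (np.int64(171), np.int64(168), np.int64(167)), (np.int64(171), np.int64(169), np.int64(168)), (np.int64(171), np.int64(169), np.int64(168))]
0.33 0.4545 0.043 [171.22 207.  ]
0.33 0.4545 0.076 [167.1  206.55]
0.33 0.4635 0.085 [166.07 203.82]
0.33 0.4725 0.076 [167.35 201.38]
0.27 0.4545 0.043 [188.03 206.9 ]
0.27 0.4545 0.076 [184.36 206.45]
0.27 0.4635 0.085 [183.44 203.72]
0.27 0.4725 0.076 [184.59 201.28]
0.2 0.4545 0.043 [207.66 206.78]
0.2 0.4545 0.076 [204.5  206.33]
0.2 0.4635 0.085 [203.71 203.6 ]
0.2 0.4725 0.076 [204.7  201.16]
block [ 0.43714226 -0.26950104  0.088     ]
via [ 354.   -0. -236.]
[[ 0.961 -0.001  0.275]
 [-0.275 -0.001  0.961]
 [-0.    -1.    -0.001]]
```

```bash
P='python3 -m pendant'
$P '[{"x":0.27,"z":-0.18,"twist":50},{"x":0.27,"z":-0.18,"twist":50},{"x":0.27,"z":-0.18,"twist":50},{"x":0.27,"z":-0.18,"twist":50},{"x":0.27,"z":-0.18,"twist":50},{"x":0.27,"z":-0.18,"twist":50},{"x":0.27,"z":-0.18,"twist":50},{"x":0.27,"z":-0.18,"twist":50}]' -0.1
cat >> h.py <<'E'
def plan(target,yaw):
    d,M=shift(target);cur=np.arctan2(M[1,2],M[0,2]);tw=-(yaw-cur);tw=(tw+np.pi/2)%np.pi-np.pi/2
    s=robot.sense();print("t",round(s["time_s"],2),"pos",s["tool_pos"].round(4),"F",s["force"].round(1),"w",round(s["grip_width"],4),"q",s["qpos"].round(2))
    print("shift mm x,y,z",d.round(1),"twist",np.degrees(tw).round(1),"jawyaw",np.degrees(cur).round(1),"down",M[:,1].round(3))
E
python3 -c "
from h import *
plan([.437,-.2695,.2],.065)"
```

```text
t 0.1 pos [0.1443 0.5044 0.2447] F [ 0.2 -0.5 -0.7] w 0.0853 q [ 1.15  0.34  1.52  0.    1.28 -0.15]
shift mm x,y,z [ 494.4   45.5 -663.5] twist 70.3 jawyaw 74.0 down [-0.001 -0.001 -1.   ]schema error: expected keys x, y, z, twist
```

```bash
python3 -m pendant '[{"x":0.27,"y":0,"z":-0.18,"twist":50},{"x":0.27,"y":0,"z":-0.18,"twist":50},{"x":0.27,"y":0,"z":-0.18,"twist":50},{"x":0.27,"y":0,"z":-0.18,"twist":50},{"x":0.27,"y":0,"z":-0.18,"twist":50},{"x":0.27,"y":0,"z":-0.18,"twist":50},{"x":0.27,"y":0,"z":-0.18,"twist":50},{"x":0.27,"y":0,"z":-0.18,"twist":50}]' -0.1
python3 -c "
from h import *
plan([.437,-.2695,.2],.065)"
```

```text
time_s: 0.77
tool_pos: [0.3557, 0.255, 0.2452]
eef_rot: [-0.592, 0.592, -0.387, 0.387]
force: [0.0, 0.3, 1.6]
grip_width: 0.0385
t 0.77 pos [0.3557 0.255  0.2452] F [0.  0.3 1.6] w 0.0385 q [ 0.45  0.18  1.75 -0.    1.21  0.04]
shift mm x,y,z [ 513.2   45.4 -135.5] twist 19.9 jawyaw 23.6 down [ 0. -0. -1.]
```

```bash
python3 -m pendant '[{"x":0.29,"y":0,"z":-0.07,"twist":19.9},{"x":0.29,"y":0,"z":-0.07,"twist":19.9},{"x":0.29,"y":0,"z":-0.07,"twist":19.9},{"x":0.29,"y":0,"z":-0.07,"twist":19.9},{"x":0.29,"y":0,"z":-0.07,"twist":19.9},{"x":0.29,"y":0,"z":-0.07,"twist":19.9},{"x":0.29,"y":0,"z":-0.07,"twist":19.9},{"x":0.29,"y":0,"z":-0.07,"twist":19.9}]'
python3 -c "
from h import *
plan([.437,-.2695,.2],.065)"
```

```text
time_s: 1.43
tool_pos: [0.4094, -0.0413, 0.2452]
eef_rot: [-0.516, 0.517, -0.482, 0.484]
force: [-0.2, 0.0, -1.2]
grip_width: 0.0382
t 1.43 pos [ 0.4094 -0.0413  0.2452] F [-0.2  0.  -1.2] w 0.0382 q [-0.29  0.13  1.81 -0.    1.2  -0.35]
shift mm x,y,z [229.4  45.7  12.2] twist 0.1 jawyaw 3.8 down [ 0.001 -0.002 -1.   ]
```

```bash
python3 -m pendant '[{"x":0.2294,"y":0.085,"z":0.012,"twist":0},{"x":0.2294,"y":0.085,"z":0.012,"twist":0},{"x":0.2294,"y":0.085,"z":0.012,"twist":0},{"x":0.2294,"y":0.085,"z":0.012,"twist":0},{"x":0.2294,"y":0.085,"z":0.012,"twist":0},{"x":0.2294,"y":0.085,"z":0.012,"twist":0},{"x":0.2294,"y":0.085,"z":0.012,"twist":0},{"x":0.2294,"y":0.085,"z":0.012,"twist":0}]'
python3 - <<'E'
from h import *
plan([.437,-.2695,.072],.065)
s=robot.snapshot("side")[:,:,::-1];t=robot.snapshot("top")[:,:,::-1]
a=cv2.resize(s[120:260,255:345],None,fx=4.2,fy=4.2,interpolation=cv2.INTER_CUBIC)
b=cv2.resize(t[185:255,300:400],None,fx=4,fy=4,interpolation=cv2.INTER_CUBIC)
o=np.zeros((590,790,3),np.uint8);o[:588,:378]=a;o[:280,385:785]=b;cv2.imwrite("pics/c2.png",o)
E
```

```text
time_s: 2.1
tool_pos: [0.4366, -0.2645, 0.1587]
eef_rot: [0.517, -0.517, 0.484, -0.481]
force: [0.1, 0.8, 0.4]
grip_width: 0.0385
t 2.1 pos [ 0.4366 -0.2645  0.1587] F [0.1 0.8 0.4] w 0.0385 q [-0.7   0.41  1.69  0.    1.05 -0.76]
shift mm x,y,z [ 5.2 86.7  0.2] twist 0.2 jawyaw 4.0 down [-0.002  0.002 -1.   ]
```

View pics/c2.png

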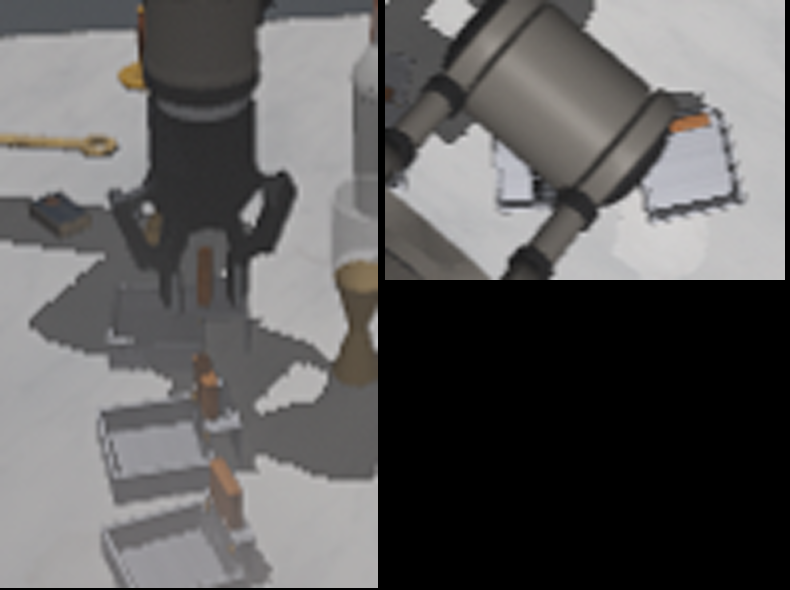

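The gripper (side view) straddles caddy_b's block, whose centre is at about (203,390) in the crop, and is centred on it in x.

```bash
python3 -m pendant '[{"x":0,"y":0.04,"z":0,"twist":0},{"x":0,"y":0.06,"z":0,"twist":0},{"x":0,"y":0.06,"z":0,"twist":0},{"x":0,"y":0.06,"z":0,"twist":0}]'
python3 -c "
from h import *
plan([.437,-.2695,.072],.065)"
```

```text
time_s: 2.53
tool_pos: [0.4371, -0.2625, 0.1006]
eef_rot: [0.518, -0.518, 0.482, -0.481]
force: [0.5, -0.1, -0.2]
grip_width: 0.0384
t 2.53 pos [ 0.4371 -0.2625  0.1006] F [ 0.5 -0.1 -0.2] w 0.0384 q [-0.69  0.48  1.75  0.    0.91 -0.77]
shift mm x,y,z [ 7.  28.6 -0.6] twist 0.5 jawyaw 4.2 down [-0.001  0.001 -1.   ]
```

```bash
python3 -m pendant '[{"x":0.007,"y":0.015,"z":-0.0005,"twist":0},{"x":0.007,"y":0.0285,"z":-0.0005,"twist":0},{"x":0.007,"y":0.0285,"z":-0.0005,"twist":0},{"x":0.007,"y":0.0285,"z":-0.0005,"twist":0}]'
python3 -m pendant '[{"x":0,"y":0,"z":0,"twist":0},{"x":0,"y":0,"z":0,"twist":0},{"x":0,"y":0,"z":0,"twist":0},{"x":0,"y":0,"z":0,"twist":0},{"x":0,"y":0,"z":0,"twist":0},{"x":0,"y":0,"z":0,"twist":0}]' -1 50
python3 -c "
from h import *
plan([.437,-.2695,.2],.065)"
```

```text
time_s: 2.87
tool_pos: [0.4378, -0.2708, 0.0732]
eef_rot: [0.518, -0.518, 0.481, -0.482]
force: [0.3, -0.1, -0.7]
grip_width: 0.0381
time_s: 3.37
tool_pos: [0.4377, -0.2713, 0.0733]
eef_rot: [0.518, -0.518, 0.481, -0.482]
force: [-1.0, 1.5, 5.9]
grip_width: 0.0112
t 3.37 pos [ 0.4377 -0.2713  0.0733] F [-1.   1.5  5.9] w 0.0112 q [-0.7   0.53  1.77  0.    0.84 -0.78]
shift mm x,y,z [  -1.6 -126.7   -0.4] twist 0.4 jawyaw 4.1 down [ 0.002 -0.001 -1.   ]
```

```bash
python3 -m pendant '[{"x":0,"y":-0.02,"z":0,"twist":0},{"x":0,"y":-0.05,"z":0,"twist":0},{"x":0,"y":-0.09,"z":0,"twist":0},{"x":0,"y":-0.13,"z":0,"twist":0},{"x":0,"y":-0.13,"z":0,"twist":0},{"x":0,"y":-0.13,"z":0,"twist":0}]'
python3 -c "
from h import *
plan([.4565,.26,.2],.023)"
```

```text
time_s: 3.87
tool_pos: [0.4381, -0.2716, 0.2045]
eef_rot: [0.518, -0.518, 0.48, -0.484]
force: [0.0, -0.1, -2.9]
grip_width: 0.0111
t 3.87 pos [ 0.4381 -0.2716  0.2045] F [ 0.  -0.1 -2.9] w 0.0111 q [-0.7   0.36  1.62  0.    1.16 -0.78]
shift mm x,y,z [-528.9    2.5   56.7] twist 2.8 jawyaw 4.1 down [ 0.005 -0.004 -1.   ]
```

```bash
python3 -m pendant '[{"x":-0.02,"y":0,"z":0.002,"twist":0.5},{"x":-0.05,"y":0,"z":0.005,"twist":1},{"x":-0.085,"y":0,"z":0.009,"twist":1},{"x":-0.12,"y":0,"z":0.012,"twist":1},{"x":-0.155,"y":0,"z":0.016,"twist":1},{"x":-0.19,"y":0,"z":0.02,"twist":1},{"x":-0.225,"y":0,"z":0.024,"twist":1},{"x":-0.26,"y":0,"z":0.028,"twist":1}]'
python3 -m pendant '[{"x":-0.035,"y":0,"z":0.003,"twist":1},{"x":-0.07,"y":0,"z":0.007,"twist":1.5},{"x":-0.105,"y":0,"z":0.011,"twist":1.5},{"x":-0.14,"y":0,"z":0.015,"twist":1.5},{"x":-0.175,"y":0,"z":0.018,"twist":1.5},{"x":-0.21,"y":0,"z":0.022,"twist":1.5},{"x":-0.24,"y":0,"z":0.024,"twist":1.5},{"x":-0.26,"y":0,"z":0.024,"twist":1.5}]'
python3 -c "
from h import *
plan([.4565,.26,.17],.023)"
```

```text
time_s: 4.53
tool_pos: [0.445, -0.0077, 0.2003]
eef_rot: [-0.513, 0.514, -0.487, 0.485]
force: [0.8, 0.4, -2.1]
grip_width: 0.011
time_s: 5.2
tool_pos: [0.4549, 0.2538, 0.1999]
eef_rot: [-0.507, 0.508, -0.493, 0.492]
force: [0.4, -0.3, -0.9]
grip_width: 0.0108
t 5.2 pos [0.4549 0.2538 0.1999] F [ 0.4 -0.3 -0.9] w 0.0108 q [0.36 0.38 1.6  0.   1.16 0.33]
shift mm x,y,z [-6.1 29.9  1.9] twist 0.4 jawyaw 1.7 down [-0.003 -0.    -1.   ]
```

```bash
python3 -m pendant '[{"x":-0.003,"y":0.015,"z":0.001,"twist":0.4},{"x":-0.006,"y":0.03,"z":0.002,"twist":0.4},{"x":-0.006,"y":0.035,"z":0.002,"twist":0.4},{"x":-0.006,"y":0.035,"z":0.002,"twist":0.4}]'
python3 - <<'E'
from h import *
plan([.4565,.26,.112],.023)
s=robot.snapshot("side")[:,:,::-1];t=robot.snapshot("top")[:,:,::-1]
cv2.imwrite("pics/s3.png",s);cv2.imwrite("pics/t3.png",t)
a=cv2.resize(s[95:180,265:325],None,fx=7,fy=7,interpolation=cv2.INTER_CUBIC)
b=cv2.resize(t[185:260,140:240],None,fx=3.6,fy=3.6,interpolation=cv2.INTER_CUBIC)
o=np.zeros((596,790,3),np.uint8);o[:595,:420]=a;o[:270,425:785]=b;cv2.imwrite("pics/c3.png",o)
E
```

```text
time_s: 5.53
tool_pos: [0.4562, 0.2568, 0.1642]
eef_rot: [-0.504, 0.507, -0.495, 0.494]
force: [-0.2, -0.1, -1.5]
grip_width: 0.0111
t 5.53 pos [0.4562 0.2568 0.1642] F [-0.2 -0.1 -1.5] w 0.0111 q [0.37 0.42 1.64 0.   1.08 0.34]
shift mm x,y,z [-3.3 52.2  0.6] twist -0.1 jawyaw 1.2 down [-0.006 -0.002 -1.   ]
```

View pics/c3.png

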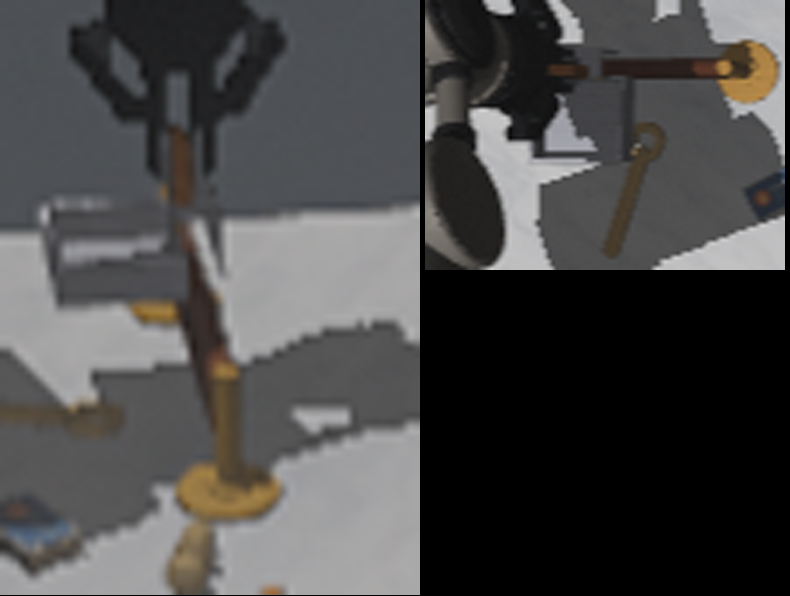

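Side view: the caddy is level, its tray is on the near side, and the bar runs between the two legs, with the front leg at about (185,270) and the rear leg at about (215,260) in the crop. I'll lower it while watching the force.

```bash
python3 -m pendant '[{"x":-0.003,"y":0.01,"z":0.0005,"twist":0},{"x":-0.003,"y":0.02,"z":0.0005,"twist":0},{"x":-0.003,"y":0.028,"z":0.0005,"twist":0},{"x":-0.003,"y":0.028,"z":0.0005,"twist":0}]'
python3 -c "
from h import *
plan([.4565,.26,.112],.023);print(robot.sense()['wrist_torque'])"
```

```text
time_s: 5.97
tool_pos: [0.4575, 0.2599, 0.137]
eef_rot: [-0.504, 0.506, -0.495, 0.494]
force: [-1.5, -0.6, -2.3]
grip_width: 0.0112
t 5.97 pos [0.4575 0.2599 0.137 ] F [-1.5 -0.6 -2.3] w 0.0112 q [0.37 0.46 1.67 0.   1.02 0.35]
shift mm x,y,z [-0.1 25.  -0.9] twist -0.1 jawyaw 1.2 down [-0.003 -0.001 -1.   ]
[ 0.00719938 -0.01395754 -0.04202235]
```

```bash
python3 -m pendant '[{"x":0,"y":0.008,"z":-0.0008,"twist":0},{"x":0,"y":0.016,"z":-0.0008,"twist":0},{"x":0,"y":0.021,"z":-0.0008,"twist":0},{"x":0,"y":0.021,"z":-0.0008,"twist":0}]'
python3 -c "
from h import *
plan([.4565,.26,.112],.023);print(robot.sense()['wrist_torque'])"
```

```text
time_s: 6.3
tool_pos: [0.4571, 0.2601, 0.1164]
eef_rot: [-0.505, 0.506, -0.495, 0.494]
force: [-2.2, -1.3, -3.1]
grip_width: 0.0112
t 6.3 pos [0.4571 0.2601 0.1164] F [-2.2 -1.3 -3.1] w 0.0112 q [ 0.37  0.48  1.69 -0.    0.96  0.35]
shift mm x,y,z [ 0.1  4.4 -0.6] twist -0.1 jawyaw 1.2 down [-0.002 -0.001 -1.   ]
[-0.04928704  0.30997604 -0.02230869]
```

```bash
python3 -m pendant '[{"x":0,"y":0.003,"z":-0.001,"twist":0},{"x":0,"y":0.006,"z":-0.001,"twist":0},{"x":0,"y":0.006,"z":-0.001,"twist":0}]'
python3 -c "
from h import *
plan([.4565,.26,.112],.023);print(robot.sense()['wrist_torque'])"
```

```text
time_s: 6.55
tool_pos: [0.457, 0.2605, 0.1124]
eef_rot: [0.506, -0.505, 0.494, -0.495]
force: [-2.3, -0.1, 1.8]
grip_width: 0.011
t 6.55 pos [0.457  0.2605 0.1124] F [-2.3 -0.1  1.8] w 0.011 q [ 0.37  0.49  1.7  -0.    0.95  0.35]
shift mm x,y,z [ 0.5  0.4 -0.5] twist -0.1 jawyaw 1.2 down [ 0.001  0.    -1.   ]
[-0.06249612  0.39466384 -0.03884419]
```

```bash
python3 -m pendant '[{"x":0,"y":0.002,"z":-0.0005,"twist":0},{"x":0,"y":0.003,"z":-0.0005,"twist":0},{"x":0,"y":0.003,"z":-0.0005,"twist":0}]'
python3 -m pendant '[{"x":0,"y":0.002,"z":0,"twist":0},{"x":0,"y":0.002,"z":0,"twist":0},{"x":0,"y":0.002,"z":0,"twist":0}]' 
python3 -c "
from h import *
plan([.4565,.26,.112],.023)"
```

```text
time_s: 6.8
tool_pos: [0.457, 0.2605, 0.1122]
eef_rot: [0.507, -0.504, 0.494, -0.495]
force: [-9.3, -3.8, 25.9]
grip_width: 0.0112
time_s: 7.05
tool_pos: [0.457, 0.2605, 0.1121]
eef_rot: [0.507, -0.504, 0.494, -0.495]
force: [-14.1, -7.0, 41.0]
grip_width: 0.0111
t 7.05 pos [0.457  0.2605 0.1121] F [-14.1  -7.   41. ] w 0.0111 q [ 0.37  0.49  1.7  -0.    0.95  0.35]
shift mm x,y,z [ 0.5  0.1 -0.5] twist -0.1 jawyaw 1.3 down [ 0.005  0.001 -1.   ]
```

Fully seated: hard contact at TCP z=.112, exactly as predicted. I'll relieve the press and release.

```bash
python3 -m pendant '[{"x":0,"y":-0.003,"z":0,"twist":0},{"x":0,"y":-0.005,"z":0,"twist":0},{"x":0,"y":-0.005,"z":0,"twist":0}]'
python3 -m pendant '[{"x":0,"y":0,"z":0,"twist":0},{"x":0,"y":0,"z":0,"twist":0},{"x":0,"y":0,"z":0,"twist":0},{"x":0,"y":0,"z":0,"twist":0}]' -0.4
python3 -m pendant '[{"x":0,"y":-0.01,"z":0,"twist":0},{"x":0,"y":-0.03,"z":0,"twist":0},{"x":0,"y":-0.06,"z":0,"twist":0},{"x":0,"y":-0.1,"z":0,"twist":0},{"x":0,"y":-0.14,"z":0,"twist":0},{"x":0,"y":-0.14,"z":0,"twist":0}]'
python3 -m pendant '[{"x":0.14,"y":0,"z":-0.02,"twist":0},{"x":0.14,"y":0,"z":-0.02,"twist":0},{"x":0.14,"y":0,"z":-0.02,"twist":0},{"x":0.14,"y":0,"z":-0.02,"twist":0},{"x":0.14,"y":0,"z":-0.02,"twist":0}]' 0
python3 - <<'E'
from h import *
plan([.4356,.0521,.15],0)
s=robot.snapshot("side")[:,:,::-1];t=robot.snapshot("top")[:,:,::-1]
cv2.imwrite("pics/s4.png",s);cv2.imwrite("pics/t4.png",t)
a=cv2.resize(s[95:190,265:325],None,fx=6,fy=6,interpolation=cv2.INTER_CUBIC)
b=cv2.resize(t[185:260,140:270],None,fx=3.2,fy=3.2,interpolation=cv2.INTER_CUBIC)
c=cv2.resize(cv2.imread("pics/top0.png")[200:226,236:266],None,fx=12,fy=12,interpolation=cv2.INTER_CUBIC)
o=np.zeros((596,790,3),np.uint8);o[:570,:360]=a;o[:240,365:781]=b;o[250:562,365:725]=c;cv2.imwrite("pics/c4.png",o)
E
```

```text
time_s: 7.3
tool_pos: [0.4567, 0.2606, 0.1123]
eef_rot: [0.506, -0.505, 0.494, -0.495]
force: [-0.2, 0.9, 6.8]
grip_width: 0.0114
time_s: 7.63
tool_pos: [0.4563, 0.2603, 0.1115]
eef_rot: [-0.505, 0.505, -0.495, 0.495]
force: [0.1, 0.1, 0.1]
grip_width: 0.0255
time_s: 8.13
tool_pos: [0.4592, 0.2616, 0.2606]
eef_rot: [0.51, -0.5, 0.492, -0.497]
force: [1.0, 0.1, 0.8]
grip_width: 0.0255
time_s: 8.55
tool_pos: [0.4388, 0.117, 0.2525]
eef_rot: [0.504, -0.504, 0.495, -0.496]
force: [-0.7, 1.7, 0.6]
grip_width: 0.0427
t 8.55 pos [0.4388 0.117  0.2525] F [-0.7  1.7  0.6] w 0.0427 q [ 0.09  0.21  1.69 -0.    1.24  0.07]
shift mm x,y,z [ 64.8 102.6  -4.4] twist 1.0 jawyaw 1.0 down [ 0.001 -0.001 -1.   ]
```

View pics/c4.png

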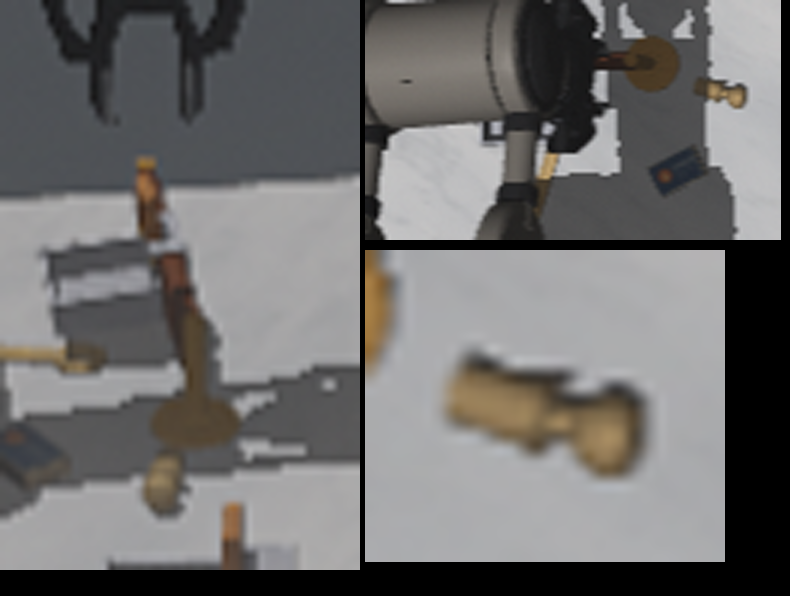

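The caddy hangs on the rail with its tray near (side crop (105,300)). The stopper in the close-up has its body at (452–545, ~408) and its knob at (608,430), so I'll grip it on the body, about 12 mm from centre towards +y.

Run:
```python
from h import *
g=ray("top",(247.5,212.9),.0135);print(g, ray("top",(251.,213.5),.0135))
plan([g[0],g[1],.10],-.25)
t=cv2.imread("pics/t4.png");c,a,n,l=stats(big(mask(t,(238,200,262,222),lambda h,sa,v:(sa>70))));print(c,a,n,l)
```

```text
[0.4371132 0.0637293 0.0135   ] [0.43513262 0.05090209 0.0135    ]
t 8.65 pos [0.4394 0.1197 0.2524] F [0.9 0.4 0.8] w 0.0428 q [0.1  0.21 1.69 0.   1.24 0.08]
shift mm x,y,z [ 56.  152.4  -3.6] twist 15.4 jawyaw 1.1 down [ 0.001  0.001 -1.   ]
[250.84615385 213.47435897] [-0.95833371 -0.285651  ] 78 [ 5.28968279 16.26753339]
```

```bash
python3 -m pendant '[{"x":0.056,"y":0.03,"z":-0.0036,"twist":16},{"x":0.056,"y":0.07,"z":-0.0036,"twist":16},{"x":0.056,"y":0.11,"z":-0.0036,"twist":16},{"x":0.056,"y":0.15,"z":-0.0036,"twist":16},{"x":0.056,"y":0.15,"z":-0.0036,"twist":16},{"x":0.056,"y":0.15,"z":-0.0036,"twist":16},{"x":0.056,"y":0.15,"z":-0.0036,"twist":16}]'
python3 -c "
from h import *
plan([.4371,.0637,.05],-.26)"
```

```text
time_s: 9.23
tool_pos: [0.4378, 0.0647, 0.1028]
eef_rot: [-0.432, 0.432, -0.56, 0.56]
force: [0.6, 0.7, 0.0]
grip_width: 0.0427
t 9.23 pos [0.4378 0.0647 0.1028] F [0.6 0.7 0. ] w 0.0427 q [-0.03  0.38  1.93  0.    0.83  0.23]
shift mm x,y,z [ 1.2 52.8 -0.4] twist 0.2 jawyaw -14.7 down [ 0.001  0.    -1.   ]
```

```bash
python3 -m pendant '[{"x":0.001,"y":0.03,"z":-0.0004,"twist":0},{"x":0.001,"y":0.055,"z":-0.0004,"twist":0},{"x":0.001,"y":0.075,"z":-0.0004,"twist":0},{"x":0.001,"y":0.084,"z":-0.0004,"twist":0},{"x":0.001,"y":0.084,"z":-0.0004,"twist":0},{"x":0.001,"y":0.084,"z":-0.0004,"twist":0}]'
python3 -m pendant '[{"x":0,"y":0,"z":0,"twist":0},{"x":0,"y":0,"z":0,"twist":0},{"x":0,"y":0,"z":0,"twist":0},{"x":0,"y":0,"z":0,"twist":0},{"x":0,"y":0,"z":0,"twist":0},{"x":0,"y":0,"z":0,"twist":0}]' -1 40
python3 -c "
from h import *
plan([.4371,.0637,.2],-.26)"
```

```text
time_s: 9.73
tool_pos: [0.4375, 0.0633, 0.0192]
eef_rot: [-0.432, 0.431, -0.559, 0.561]
force: [0.1, -0.3, 0.2]
grip_width: 0.0425
time_s: 10.23
tool_pos: [0.4375, 0.0631, 0.0196]
eef_rot: [-0.433, 0.43, -0.559, 0.561]
force: [-1.0, 0.9, 7.6]
grip_width: 0.0218
t 10.23 pos [0.4375 0.0631 0.0196] F [-1.   0.9  7.6] w 0.0218 q [-0.03  0.53  2.01  0.    0.6   0.23]
shift mm x,y,z [  -0.7 -180.4    0.2] twist 0.1 jawyaw -14.8 down [ 0.004  0.    -1.   ]
```

Gripped at 21.8 mm. Lifting straight up 150 mm.

```bash
python3 -m pendant '[{"x":0,"y":-0.02,"z":0,"twist":0},{"x":0,"y":-0.05,"z":0,"twist":0},{"x":0,"y":-0.09,"z":0,"twist":0},{"x":0,"y":-0.13,"z":0,"twist":0},{"x":0,"y":-0.16,"z":0,"twist":0},{"x":0,"y":-0.16,"z":0,"twist":0},{"x":0,"y":-0.16,"z":0,"twist":0}]'
python3 - <<'E'
from h import *
plan([.4125,.2715,.18],.023)
s=robot.snapshot("side")[:,:,::-1];t=robot.snapshot("top")[:,:,::-1]
cv2.imwrite("pics/s5.png",s);cv2.imwrite("pics/t5.png",t)
a=cv2.resize(s[80:190,255:345],None,fx=5.4,fy=5.4,interpolation=cv2.INTER_CUBIC)
b=cv2.resize(t[190:235,150:220],None,fx=4.2,fy=4.2,interpolation=cv2.INTER_CUBIC)
o=np.zeros((596,790,3),np.uint8);o[:594,:486]=a;o[:189,490:784]=b;cv2.imwrite("pics/c5.png",o)
E
```

```text
time_s: 10.82
tool_pos: [0.4371, 0.063, 0.1802]
eef_rot: [-0.433, 0.43, -0.559, 0.561]
force: [-0.6, -0.2, -0.7]
grip_width: 0.0216
t 10.82 pos [0.4371 0.063  0.1802] F [-0.6 -0.2 -0.7] w 0.0216 q [-0.03  0.26  1.84  0.    1.03  0.23]
shift mm x,y,z [-195.3    0.   -76.9] twist -16.1 jawyaw -14.8 down [ 0.006 -0.    -1.   ]
```

View pics/c5.png

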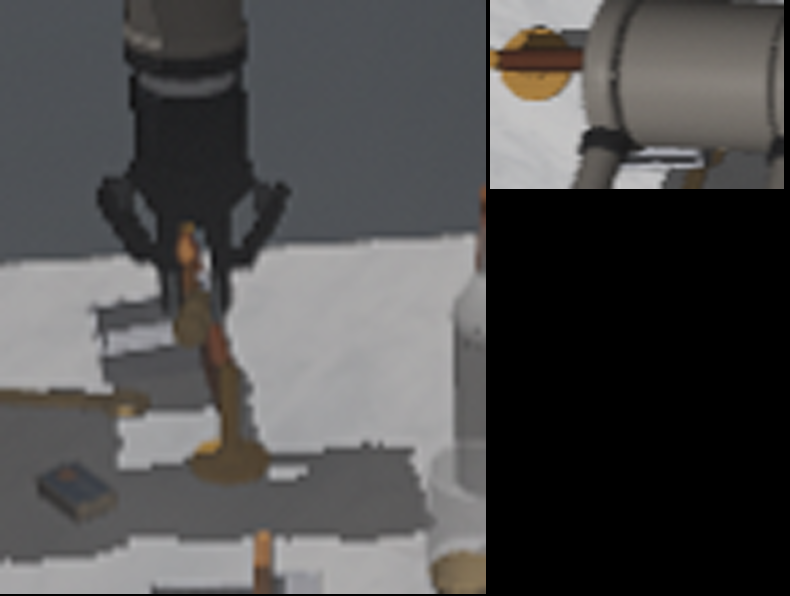

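The stopper is held by its body with the knob towards the camera (side crop (190,322)). The caddy still hangs level. Moving above the tray.

```bash
python3 -m pendant '[{"x":-0.03,"y":0,"z":-0.012,"twist":-3},{"x":-0.065,"y":0,"z":-0.026,"twist":-6},{"x":-0.1,"y":0,"z":-0.04,"twist":-10},{"x":-0.135,"y":0,"z":-0.054,"twist":-13},{"x":-0.165,"y":0,"z":-0.068,"twist":-16},{"x":-0.19,"y":0,"z":-0.08,"twist":-16.1},{"x":-0.194,"y":0,"z":-0.082,"twist":-16.1},{"x":-0.194,"y":0,"z":-0.082,"twist":-16.1}]'
python3 -c "
from h import *
plan([.4075,.2715,.08],.023)"
```

```text
time_s: 11.58
tool_pos: [0.4049, 0.2725, 0.1761]
eef_rot: [-0.505, 0.508, -0.494, 0.493]
force: [0.3, 0.2, -0.7]
grip_width: 0.0217
t 11.58 pos [0.4049 0.2725 0.1761] F [ 0.3  0.2 -0.7] w 0.0217 q [0.44 0.35 1.72 0.   1.07 0.41]
shift mm x,y,z [ 0.9 96.1  2.9] twist 0.2 jawyaw 1.5 down [-0.003 -0.001 -1.   ]
```

```bash
python3 -m pendant '[{"x":0.001,"y":0.02,"z":0.002,"twist":0},{"x":0.001,"y":0.04,"z":0.0025,"twist":0},{"x":0.001,"y":0.06,"z":0.0025,"twist":0},{"x":0.001,"y":0.06,"z":0.0025,"twist":0}]'
python3 - <<'E'
from h import *
plan([.4075,.2715,.08],.023)
s=robot.snapshot("side")[:,:,::-1];t=robot.snapshot("top")[:,:,::-1]
cv2.imwrite("pics/s6.png",s);cv2.imwrite("pics/t6.png",t)
a=cv2.resize(s[80:180,255:335],None,fx=5.9,fy=5.9,interpolation=cv2.INTER_CUBIC)
b=cv2.resize(t[190:235,150:220],None,fx=4.2,fy=4.2,interpolation=cv2.INTER_CUBIC)
o=np.zeros((596,790,3),np.uint8);o[:590,:472]=a;o[:189,490:784]=b;cv2.imwrite("pics/c6.png",o)
E
```

```text
time_s: 11.92
tool_pos: [0.4065, 0.268, 0.1138]
eef_rot: [-0.502, 0.508, -0.496, 0.494]
force: [-0.2, 0.3, -2.0]
grip_width: 0.0218
t 11.92 pos [0.4065 0.268  0.1138] F [-0.2  0.3 -2. ] w 0.0218 q [ 0.43  0.43  1.8  -0.    0.92  0.4 ]
shift mm x,y,z [-3.6 33.8  1.3] twist -0.1 jawyaw 1.2 down [-0.008 -0.004 -1.   ]
```

View pics/c6.png

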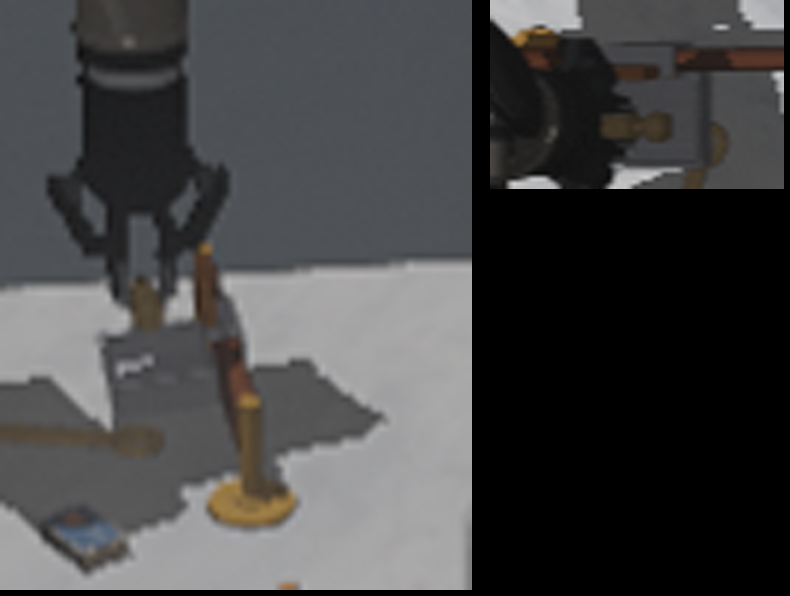

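Side view: on further descent the right-hand finger linkage (225,185)–(195,250) would run into the block at (195–215,245). I'll rise and turn the stopper 90° with its knob towards the rail. The tool then stays clear of the block, because the grip lies 12 mm nearer the robot than the tray centre.

```bash
python3 -m pendant '[{"x":0,"y":-0.03,"z":0,"twist":0},{"x":0,"y":-0.05,"z":-0.004,"twist":-5},{"x":0.004,"y":-0.05,"z":-0.004,"twist":-12},{"x":0.008,"y":-0.05,"z":-0.004,"twist":-19},{"x":0.008,"y":-0.05,"z":-0.004,"twist":-26},{"x":0.008,"y":-0.05,"z":-0.004,"twist":-33},{"x":0.008,"y":-0.05,"z":-0.004,"twist":-40},{"x":0.008,"y":-0.05,"z":-0.004,"twist":-46}]'
python3 -m pendant '[{"x":0,"y":0,"z":0,"twist":-7},{"x":0,"y":0,"z":0,"twist":-14},{"x":0,"y":0,"z":0,"twist":-21},{"x":0,"y":0,"z":0,"twist":-28},{"x":0,"y":0,"z":0,"twist":-35},{"x":0,"y":0,"z":0,"twist":-42},{"x":0,"y":0,"z":0,"twist":-44},{"x":0,"y":0,"z":0,"twist":-44}]'
python3 -c "
from h import *
plan([.4025,.2595,.1],.023+np.pi/2)"
```

```text
time_s: 12.68
tool_pos: [0.4056, 0.2621, 0.1693]
eef_rot: [0.66, -0.659, 0.255, -0.256]
force: [0.3, -0.4, 0.0]
grip_width: 0.0215
time_s: 13.35
tool_pos: [0.4056, 0.2622, 0.1692]
eef_rot: [0.707, -0.707, -0.009, 0.008]
force: [0.0, -1.2, 0.5]
grip_width: 0.0216
t 13.35 pos [0.4056 0.2622 0.1692] F [ 0.  -1.2  0.5] w 0.0216 q [ 0.42  0.34  1.75 -0.    1.04 -1.18]
shift mm x,y,z [-3.3 69.1 -2.7] twist 0.0 jawyaw 91.4 down [ 0.002  0.001 -1.   ]
```

```bash
python3 -m pendant '[{"x":-0.003,"y":0.02,"z":-0.0027,"twist":0},{"x":-0.003,"y":0.045,"z":-0.0027,"twist":0},{"x":-0.003,"y":0.065,"z":-0.0027,"twist":0},{"x":-0.003,"y":0.065,"z":-0.0027,"twist":0},{"x":-0.003,"y":0.065,"z":-0.0027,"twist":0}]'
python3 - <<'E'
from h import *
plan([.4025,.2595,.075],.023+np.pi/2)
s=robot.snapshot("side")[:,:,::-1];t=robot.snapshot("top")[:,:,::-1]
cv2.imwrite("pics/s7.png",s);cv2.imwrite("pics/t7.png",t)
a=cv2.resize(s[80:170,262:322],None,fx=6.5,fy=6.5,interpolation=cv2.INTER_CUBIC)
b=cv2.resize(t[190:235,160:225],None,fx=6,fy=6,interpolation=cv2.INTER_CUBIC)
o=np.zeros((596,790,3),np.uint8);o[:585,:390]=a;o[:270,395:785]=b;cv2.imwrite("pics/c7.png",o)
E
```

```text
time_s: 13.77
tool_pos: [0.4021, 0.2594, 0.1031]
eef_rot: [-0.707, 0.707, 0.007, -0.008]
force: [0.0, 0.0, -0.4]
grip_width: 0.0218
t 13.77 pos [0.4021 0.2594 0.1031] F [ 0.   0.  -0.4] w 0.0218 q [ 0.41  0.43  1.84  0.    0.87 -1.18]
shift mm x,y,z [ 0.5 28.1  0.1] twist -0.1 jawyaw 91.2 down [-0.001 -0.    -1.   ]
```

View pics/c7.png

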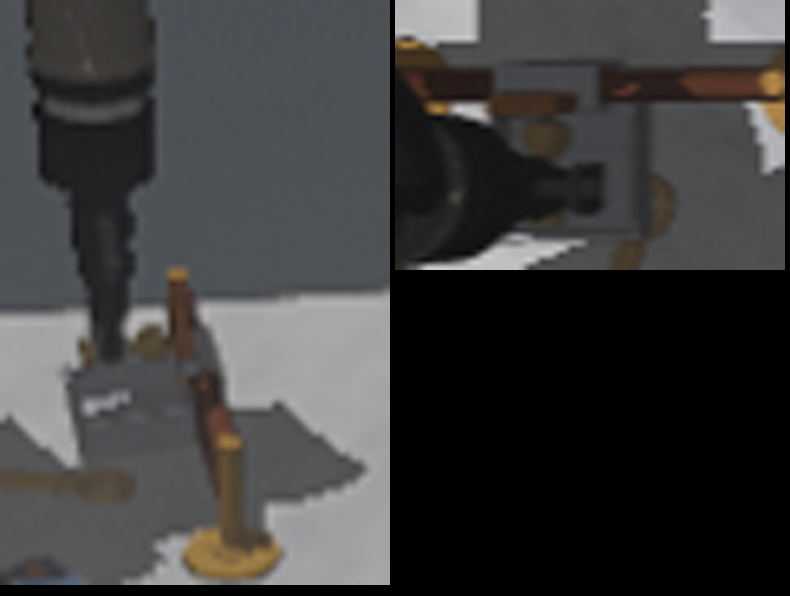

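Run:
```python
from h import *
for n,uv,z in(("knob end",(545,116),.097),("body end",(548,223),.097),("near rim outer",(580,234),.066),("block near face top",(530,115),.127),("bridge far edge",(550,65),.088),("right rim",(643,170),.066)):
    print(n,ray("top",(160+(uv[0]-395)/6-.5,190+uv[1]/6-.5),z).round(4))
t=cv2.imread("pics/t7.png");print("col 185-188 rows 205-231:");print([tuple(int(c) for c in t[v,184:188].mean(0)) for v in range(203,232)])
```

```text
knob end [0.4452 0.2608 0.097 ]
body end [0.3845 0.2564 0.097 ]
near rim outer [0.3781 0.2497 0.066 ]
block near face top [0.4446 0.2572 0.127 ]
bridge far edge [0.4749 0.2628 0.088 ]
right rim [0.4158 0.2146 0.066 ]
col 185-188 rows 205-231:
[(72, 69, 69), (73, 69, 69), (45, 48, 53), (30, 41, 56), (30, 40, 56), (30, 41, 57), (44, 47, 53), (36, 44, 51), (40, 54, 64), (41, 54, 65), (40, 53, 63), (38, 51, 60), (39, 50, 57), (41, 45, 49), (36, 37, 38), (23, 22, 22), (24, 24, 24), (36, 34, 34), (35, 34, 34), (32, 31, 31), (24, 23, 23), (24, 24, 24), (28, 30, 32), (37, 47, 55), (52, 59, 64), (58, 55, 56), (78, 75, 75), (154, 152, 152), (188, 187, 188)]
```

The stopper spans x .3845–.445 and the tray interior about .378–.452, so it fits. I'll shift 1.5 mm nearer and go down slowly.

```bash
python3 -m pendant '[{"x":0,"y":0.007,"z":0,"twist":0},{"x":0,"y":0.014,"z":0,"twist":0},{"x":0,"y":0.021,"z":0,"twist":0},{"x":0,"y":0.021,"z":0,"twist":0}]'
python3 -c "
from h import *
plan([.401,.2595,.073],.023+np.pi/2)
print(shift([1,0,0])[1].round(3))"
```

```text
time_s: 14.2
tool_pos: [0.4012, 0.2594, 0.0805]
eef_rot: [-0.707, 0.707, 0.007, -0.009]
force: [-0.1, -0.4, -1.4]
grip_width: 0.0216
t 14.2 pos [0.4012 0.2594 0.0805] F [-0.1 -0.4 -1.4] w 0.0216 q [ 0.41  0.47  1.86  0.    0.82 -1.18]
shift mm x,y,z [-0.2  7.5  0.1] twist 0.0 jawyaw 91.3 down [-0.002 -0.001 -1.   ]
[[ 1.    -0.002 -0.023]
 [ 0.023 -0.001  1.   ]
 [-0.002 -1.    -0.001]]
```

```bash
python3 -m pendant '[{"x":0,"y":0.004,"z":0,"twist":0},{"x":0,"y":0.0075,"z":0,"twist":0},{"x":0,"y":0.0075,"z":0,"twist":0},{"x":0,"y":0.0075,"z":0,"twist":0}]'
python3 -c "
from h import *
plan([.401,.2595,.073],.023+np.pi/2)"
```

```text
time_s: 14.53
tool_pos: [0.4019, 0.2597, 0.0741]
eef_rot: [-0.707, 0.707, 0.008, -0.008]
force: [0.7, -0.3, -0.6]
grip_width: 0.0218
t 14.53 pos [0.4019 0.2597 0.0741] F [ 0.7 -0.3 -0.6] w 0.0218 q [ 0.41  0.48  1.87  0.    0.8  -1.18]
shift mm x,y,z [-0.9  1.1 -0.2] twist 0.0 jawyaw 91.3 down [-0. -0. -1.]
```

```bash
python3 -m pendant '[{"x":0,"y":0,"z":0,"twist":0},{"x":0,"y":0,"z":0,"twist":0},{"x":0,"y":0,"z":0,"twist":0},{"x":0,"y":0,"z":0,"twist":0},{"x":0,"y":0,"z":0,"twist":0}]' -0.2
python3 -m pendant '[{"x":0,"y":-0.01,"z":0,"twist":0},{"x":0,"y":-0.03,"z":0,"twist":0},{"x":0,"y":-0.06,"z":0,"twist":0},{"x":0,"y":-0.1,"z":0,"twist":0},{"x":0,"y":-0.14,"z":0,"twist":0},{"x":0,"y":-0.18,"z":0,"twist":0},{"x":0,"y":-0.18,"z":0,"twist":0}]'
python3 -m pendant '[{"x":0,"y":0,"z":-0.04,"twist":0},{"x":0,"y":0,"z":-0.08,"twist":0},{"x":0,"y":0,"z":-0.12,"twist":0},{"x":0,"y":0,"z":-0.16,"twist":0},{"x":0,"y":0,"z":-0.2,"twist":0},{"x":0,"y":0,"z":-0.24,"twist":0},{"x":0,"y":0,"z":-0.28,"twist":0},{"x":0,"y":0,"z":-0.28,"twist":0}]'
python3 - <<'E'
from h import *
plan([.4,.26,.2],0)
s=robot.snapshot("side")[:,:,::-1];t=robot.snapshot("top")[:,:,::-1]
cv2.imwrite("pics/s8.png",s);cv2.imwrite("pics/t8.png",t)
a=cv2.resize(s[100:170,262:322],None,fx=5.2,fy=5.2,interpolation=cv2.INTER_CUBIC)
b=cv2.resize(t[190:240,145:225],None,fx=5.8,fy=5.8,interpolation=cv2.INTER_CUBIC)
c=t[145:270,120:520]
o=np.zeros((596,790,3),np.uint8);o[:364,:312]=a;o[:290,316:780]=b;o[370:495,:400]=c;o[370:570,410:780]=s[90:290,220:590];cv2.imwrite("pics/c8.png",o)
E
```

```text
time_s: 14.95
tool_pos: [0.4021, 0.2598, 0.0744]
eef_rot: [0.707, -0.707, -0.008, 0.008]
force: [-0.2, 0.4, 0.1]
grip_width: 0.0345
time_s: 15.53
tool_pos: [0.405, 0.2611, 0.2621]
eef_rot: [0.709, -0.705, -0.013, 0.004]
force: [0.6, 0.1, 0.5]
grip_width: 0.034
time_s: 16.2
tool_pos: [0.4087, -0.0263, 0.2543]
eef_rot: [-0.706, 0.708, 0.006, -0.006]
force: [0.3, 0.5, -0.7]
grip_width: 0.0343
t 16.2 pos [ 0.4087 -0.0263  0.2543] F [ 0.3  0.5 -0.7] w 0.0343 q [-0.25  0.12  1.8  -0.    1.23 -1.84]
shift mm x,y,z [ -4.1  53.5 286.6] twist -89.1 jawyaw 90.9 down [ 0.001 -0.003 -1.   ]
```

View pics/c8.png

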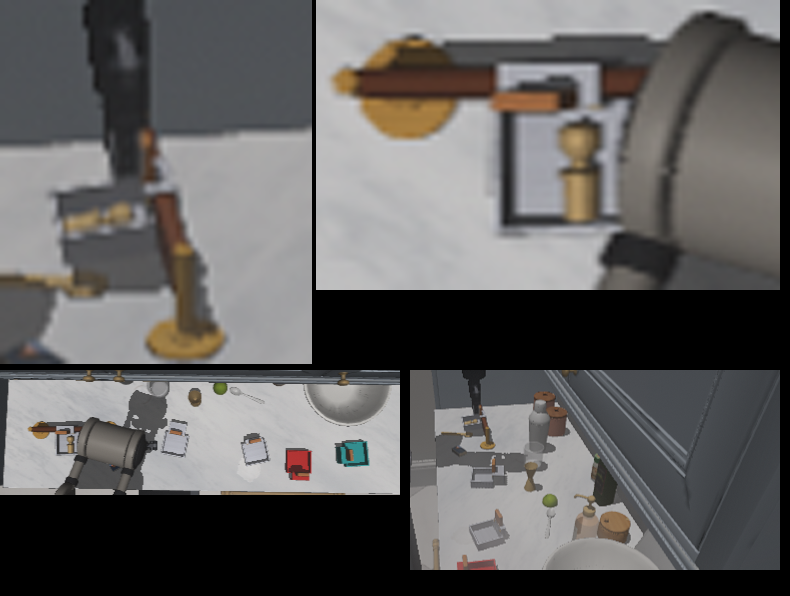

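The stopper lies in the tray (top crop (578,170)), inside the rim. The caddy straddles the bar at (548,85), square to it, and the other objects look unmoved. I'll do one numeric tilt check, then hand in.

Run:
```python
from h import *
t=cv2.imread("pics/t8.png");c,a,n,l=stats(big(mask(t,(170,200,195,212),lambda h,sa,v:(h<15)&(sa>90)&(v>120))))
print("block top",ray("top",c,.127).round(4),a,n,"expected untilted .4565")
s0=cv2.imread("pics/top0.png")
for nm,b in(("a",(360,205,395,222)),("c",(283,198,312,220)),("jigger",(305,160,325,184))):
    f=lambda h,sa,v:(h<25)&(sa>80)
    print(nm,[stats(big(mask(i,b,f)))[0].round(1) for i in(s0,t)])
print(robot.sense()["force"].round(1)); robot.finish_job()
```

```text
block top [0.4499 0.2636 0.127 ] [-0.99983446  0.01819484] 32 expected untilted .4565
a [array([374.6, 215.3]), array([374.6, 215.3])]
c [array([295.2, 207.1]), array([295.1, 207.1])]
jigger [array([314.6, 172.6]), array([314.5, 172.6])]
[ 0.3  0.2 -0.5]
the job is handed in; nothing more can be done
```

The 21 mm caddy, the middle of the three grey ones, now hangs on the rail with its tray on the near side and the stopper lying in the tray. I handed the job in at about 16 s; it reports no verdict.

- **Seating:** pressing down met firm contact at exactly the height expected for full depth, about 41 N at the wrist. That is well under the 120 N limit.
- **Stopper:** the last pictures show it inside the tray walls. I released it about 14 mm above the tray floor. I turned it to lie along the tray's depth so the gripper would stay clear of the caddy's block.
- **Bystanders:** caddies a and c and the measure moved at most 0.1 pixel between the first and last pictures. I checked the tumbler only by eye, and it looked unmoved.
- **Check that disagreed:** the caddy's block top shows about 6 mm nearer than it would if perfectly level. I read that as a tilt of roughly 0.07–0.15 rad towards the tray side. The clearance on the bar should allow about 0.08 rad, and the limit is 0.15. I did not measure the tilt any more exactly.
- **Measurement slip:** one side-view colour mask picked up the wrong caddy's block early on. I discarded it and used the top view, with the side view checked by eye.

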